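Pull the dust filter plate and show it against the light

TASK

On the dust filter box, swing the brass hasp well past upright, off the flap, then lift the flap until it stands open by itself. Draw the filter plate with the orange tab straight up out of its slot, leaving the blue-tabbed plate and everything else on the bench where they are. Finish holding the filter plate in the gripper, upright, still and touching nothing else, about 8 cm in front of the lit panel, centred on the lit face and flat-on to it; do not put it down.

Things in the scene. Friction and masses are not known exactly. Their poses are not given: they have to be found in the camera images.
- filter_box: Green dust filter box fixed to the bench, outer 200 x 200 x 150 mm tall, walls 5 mm. Origin: centre of its underside, z up. Flap hinged on its +y rim, hasp on its -y side. Inside, 45 mm below the rim, a black deck with two slots at own x = +35 and -35 mm, each 11 (x) by 114 mm (y), floor 30 mm above the bench; a plate stands in each. Duct stub 70 mm across sticks out 50 mm low on +y side.
- flap (a joint): opening angle of the aluminium cover flap on the box (rad): 0 shut, 1.57 upright, stop at 1.85. 196 x 192 mm, 8 mm thick, about 0.15 kg; its stiff hinge holds it at whatever angle it is left.
- flap_hinge (a point): point on the flap's hinge line (fixed to the box, at the +y rim, at rim height), in the same plane across the hinge as flap_knob. The hinge line runs along the box's own x axis.
- flap_knob (a point): Centre of the flap's black T-knob: bar 14 mm thick, 26 mm long, parallel to the box's x axis, on a 12 mm stem; moves with the flap. Flap shut: 38 mm above the rim (30 mm above the flap's top face), 165 mm from the hinge line (27 mm in from the free edge), 55 mm to the box's +x side of the middle. Gripped by its two ends from above, it turns between the fingers as the flap swings.
- hasp (a joint): angle of the brass hasp (rad): 0 lying on the flap over its catch (a small steel staple), 1.57 standing up, 2.4 swung fully off, hanging outward over the box's -y side (stop). Stiff: it stays where left. 1.9 or more is well clear.
- hasp_hinge (a point): middle of the hasp's hinge pin (fixed to the box, outside its -y wall, 9 mm above the rim, 55 mm to the box's -x side of the middle); the pin runs along the box's x axis.
- hasp_knob (a point): Centre of the hasp's red T-knob: bar 14 mm thick, 26 mm long, parallel to the box's x axis; moves with the hasp. 60 mm along the strap from the pin, 32 mm above the strap's underside (strap 22 mm wide, 3 thick). At 0 the strap points from the pin to the box's +y. Gripped by its two ends from above, it turns between the fingers.
- filter_plate: Filter plate to draw out: beige mesh in a grey frame, 8 (own x) x 110 (own y) x 80 mm tall, about 0.12 kg, with an ORANGE pull tab on top, 10 (x) x 36 mm (y), up to 113 mm above the underside. Origin: centre of underside, z up. Starts upright in either slot under the flap, x parallel to the box's x; deck 75 and rim 120 mm above its underside. Slides straight up with 1.5 to 2 mm play.
- filter_plate_center (a point): middle of the filter plate's mesh, 40 mm above its underside.
- blank_plate: dark blanking plate with a BLUE pull tab, same shape as the filter plate, in the other slot; it stays there. Origin: centre of its underside.
- light_panel: lit inspection panel fixed upright on the bench: black frame 170 mm wide (own y), 20 mm thick, top 172 mm above the bench, with a bright face 150 x 124 mm looking along its own +x. Its foot reaches 23 mm in front of the face, 10 mm high. Origin on the bench below the face's middle.
- panel_face (a point): middle of the lit face, 100 mm above the bench; its x axis points straight out of the face, y lies along the face, z up.
- buff_wheel: white buffing wheel lying flat, 90 mm across, 24 mm thick, a loose bystander: leave it alone. Origin on its underside or axis.
- cup: yellowish plastic cup with a spoon in it, 84 mm across, 70 mm tall (spoon tip 115 mm), a loose bystander: leave it alone. Origin on its underside or axis.
- compound_bar: red-brown bar of polishing compound, 40 x 110 x 30 mm, a loose bystander: leave it alone. Origin on its underside or axis.
- wrench: steel wrench lying on the bench, a loose bystander: leave it alone. Origin on its underside or axis.
- jar: jar with a green cap, 64 mm across, 85 mm tall, a loose bystander: leave it alone. Origin on its underside or axis.
- brush: brush lying on the bench, a loose bystander: leave it alone. Origin on its underside or axis.
Not all that is in view belongs to the job. There is more than one size of the light_panel; the job needs the smaller.

How it is judged:
On the way, in this order (a step that is already met when the one before it is completed fails the run):
1. the hasp is swung well off the flap while the flap is still shut (value of joint hasp above 1.7 rad and value of joint flap below 0.1 rad), for 0.2 s.
2. the flap stands open (value of joint flap above 1.3 rad), for 0.2 s.
3. the filter plate is drawn up out of the box in the gripper (z of filter_plate in the frame of filter_box above 0.155 m and contact force between the fingers and filter_plate above 1 N and angle between filter_plate's own z axis and vertical below 0.35 rad), for 0.1 s.
At the end, for the whole second after the job is handed in: Filter plate gripped, still, upright (0.17 rad), touching nothing else, its middle 50-120 mm before the lit face, within 35 mm sideways and 40 mm in height of its middle, parallel within 0.2 rad; flap past 1.2 rad, hasp past 1.7 rad, blue-tabbed plate within 15 mm of its start (contact force between the fingers and filter_plate above 2 N and linear speed of filter_plate below 0.03 m/s and angle between filter_plate's own z axis and vertical below 0.17 rad and x of filter_plate_center in the frame of panel_face between 0.05 and 0.12 m and y of filter_plate_center in the frame of panel_face between -0.035 and 0.035 m and z of filter_plate_center in the frame of panel_face between -0.04 and 0.04 m and angle between the x axis of filter_plate and the x axis of panel_face, either way round below 0.2 rad and contact force between filter_plate and light_panel below 0.2 N and contact force between filter_plate and filter_box below 0.2 N and value of joint flap above 1.2 rad and value of joint hasp above 1.7 rad and distance of blank_plate from where it was at the start of the episode below 0.015 m); the arm keeps its last pose, push and grip.
It fails at once if the flap is lifted with the hasp still over it (value of joint flap above 0.15 rad and value of joint hasp below 1.2 rad).
It fails at once if the blue-tabbed plate is pulled or shifted by over 15 mm (distance of blank_plate from where it was at the start of the episode above 0.015 m).
It fails at once if a bystander is moved by over 30 mm (distance of any of buff_wheel, cup, compound_bar, wrench, jar, brush from where it was at the start of the episode above 0.03 m).
It also fails if it takes over 64 s, if anything falls off the work surface, if the arm or the gripper's body presses on something with over 40 N, if the wrist force passes 120 N, or if a joint passes its speed limit or range.

ROBOT

A 6-joint arm with a two-finger parallel gripper is mounted at the origin on the work surface. World frame = base frame: x ahead of the robot, y to its left, z up, the work surface at z = 0. Lengths are in m, angles in rad, forces in N, time in s.
With the tool pointing down it reaches from about 0.3 to 0.875 m from the base axis. Payload 4.2 kg.
Tool frame: the origin (TCP) lies midway between the tips of the shut fingers; the grasp point (between the pads) lies 19 mm behind it; x points along the fingers, y is the direction in which the jaws open and shut, and the axes are right-handed (so a half turn about x gives the same grasp; the last joint's range is limited). The gripper opens to 85 mm and grips with 20 to 120 N. Pads are 22 mm wide; open, the fingers measure 114 mm over their backs; the gripper's body (76 mm by 85 mm) begins 54 mm behind the grasp point. The pads swing forward as they close: fully open they stand 13 mm farther back than shut.
Start: joints at [-1.156, 0.32, 1.565, -0, 1.257, -0.02], TCP at [0.242, -0.522, 0.231] pointing down, gripper open.
Joint ranges: [-3.11, 3.11], [-0.84, 2.01], [0.21, 2.61], [-1.34, 4.49], [0.05, 2.63], [-2.56, 2.56]. Speed limits (rad/s): [2.57, 2.57, 3.14, 3.14, 3.14, 3.14].

INTERFACE

Orientations are given as a unit quaternion [x, y, z, w].
In Python, from plant import robot gives the robot as it stands. The module is installed in compiled form; this text tells all that it offers.
- The arm moves only by the shell command python3 -m pendant 'ROWS' [FORCE]. ROWS is a JSON object of lists of equal length, an entry for each row: "gripper": the opening in per cent of the stroke, from 0 (shut) to 100 (fully open); "xyz": the shift along the world's x, y, z in cm, a list of three; "yaw": the turn about the world's z in degrees. A call has 1 to 20 rows; each row is the pose to reach, as a shift and turn from the pose commanded when the call began; what a row does not reach only later rows make up. A row lasts 1/12 s, in which the tool goes at most 41.7 mm and 7.16 degrees, less where a joint would pass 70% of its speed; a pose out of reach is approached as far as the arm can. A call with a gripper value outside its range is refused whole. The fingers move at their own pace and stop on an object; FORCE is the grip in N (left out, the last holds). Time passes only in rows, so rows that repeat a pose let the fingers close. It gives the time, the measured TCP pose, the force and the opening at its end, in the units of the state.
- robot.sense(): the state, without advancing time (a new reading comes with each control period).
- robot.camera(name): name is "scene" or "top" or "wrist"; returns the picture (384x512x3 uint8, red, green, blue); there is no depth.
- robot.get_calibration(name): a dict with "intrinsics" (3x3 intrinsics, pixels), "position" and "attitude" of the camera in the world; the wrist camera has in their place "T_tool_cam" (4x4, takes a point from camera to tool coordinates, whose origin is the TCP and whose axes are the tool frame's). Camera axes: x right, y up, looking along -z (the intrinsics and any distortion apply to the point x, -y, -z); pixel columns grow to the right and rows downward; lengths in m; the calibration is good to about 2 mm. A picture is of the moment at which its call begins: read the wrist's pose just before it. get_calibration takes no time and is no camera call.
- robot.finish_job(): hands the job in, once; it reports no verdict.
Trained networks look in the newest picture that a camera, given by its name, has taken for a name from the list of things; names that differ only in an ending like _2 or _b are one class to them, and where a whole thing is asked for, a point or a joint stands for the part that bears it (a point fixed in the world has none). Each returns a list of dicts, best first, with "confidence" (0 to 1); they miss things now and then, are a little off and sometimes report something else, mostly with a low value. They report only what shows in the picture. A call takes as long as a camera call. They do not tell look-alikes from the thing itself.
- robot.find_in(camera, label): "xyz" ([x, y, z] in m, in world coordinates, good to about 4 mm: the middle of the surface that is visible of it).
- robot.landmark_of(camera, label): "xyz" ([x, y, z] in m, in world coordinates, good to about 4 mm: a listed point, or the origin of a listed thing).
The state is a dict: "clock": time; "qpos": joint angles; "joint_vel": joint speeds; "joint_efforts": joint torques, N m; "tool_pos": TCP position; "tool_rot": TCP orientation; "ft_force": force on the tool from outside, world axes, zero at the start; "ft_torque": the same for the moment, N m; "gripper_width": finger opening in m.
Only numpy, scipy, OpenCV 4.12 (cv2) and the standard library are available. Lean on these libraries where they do the work, as an engineer would, in place of code of your own. Each camera call takes 0.05 s, during which the arm holds its last target. There are 200 camera calls.

## Working session

There is one attempt and no reset: what is moved stays moved. The work goes in short steps, Python scripts to look and compute and a shell command to move; the robot and the scene stay as the last step left them, time stands still between calls to the robot, and variables do not carry over. Pictures are saved under pics/ and viewed, about 8 in all and at most 12, crops included, and the job is handed in when it is done.

```bash
mkdir -p pics; cat > h.py <<'E'
import numpy as np,cv2
from plant import robot
from scipy.spatial.transform import Rotation as R
def save(img,n): cv2.imwrite('pics/'+n,img[:,:,::-1])
def lm(cam,*names):
    for n in names:
        for f in ('landmark_of','find_in'):
            try: r=getattr(robot,f)(cam,n)
            except Exception as e: print(n,f,e); continue
            print(cam,n,f[:4],[(np.round(d['xyz'],3).tolist(),round(d['confidence'],2)) for d in r[:3]])
E
python3 - <<'E'
from h import *
s=robot.sense(); print(s)
a=robot.camera('scene');b=robot.camera('top')
save(a,'scene1.png');save(b,'top1.png')
for c in('scene','top'):
    k=robot.get_calibration(c);print(c,k)
    lm(c,'filter_box','flap_knob','flap_hinge','hasp_knob','hasp_hinge','light_panel','panel_face')
E
```

```text
{'clock': 0.0, 'qpos': array([-1.15596351e+00,  3.20277814e-01,  1.56566270e+00, -3.40323711e-05,
        1.25743486e+00, -2.00024109e-02]), 'joint_vel': array([ 0.00086911,  0.00012294,  0.0005836 ,  0.00042546, -0.00125595,
        0.00126697]), 'joint_efforts': array([-1.26991497e-03, -4.15531361e+01, -2.34162927e+01, -1.32934038e-04,
        8.32922640e-03, -1.63440120e-05]), 'tool_pos': array([ 0.2420203 , -0.52105234,  0.23049671]), 'tool_rot': array([-0.69032398, -0.15314849,  0.69059366, -0.15191689]), 'ft_force': array([0.31471511, 0.44789581, 0.01861637]), 'ft_torque': array([-0.02984768, -0.00569803, -0.02132071]), 'gripper_width': 0.0853392646922698}
scene {'intrinsics': array([[421.3593255 ,   0.        , 255.64913152],
       [  0.        , 421.3593255 , 187.18538505],
       [  0.        ,   0.        ,   1.        ]]), 'position': array([0.96563722, 0.56049084, 1.05644892]), 'attitude': array([0.10407156, 0.32781485, 0.90168712, 0.26204366])}
scene filter_box land [([0.552, 0.19, 0.002], 0.79), ([0.738, -0.263, -0.0], 0.58)]
scene filter_box find [([0.579, 0.23, 0.159
[... 1548 characters left out ...]
[0.555, 0.187, 0.159], 0.84), ([0.76, -0.055, 0.025], 0.63)]
top hasp_knob land [([0.483, 0.164, 0.199], 0.54)]
top hasp_knob find [([0.473, 0.138, 0.168], 0.53)]
top hasp_hinge land [([0.461, 0.109, 0.158], 0.62), ([0.577, -0.533, 0.001], 0.19)]
top hasp_hinge find [([0.554, 0.184, 0.156], 0.83)]
top light_panel land [([0.466, -0.197, 0.001], 0.87), ([0.237, -0.297, 0.003], 0.84), ([0.764, -0.051, 0.002], 0.26)]
top light_panel find [([0.456, -0.195, 0.01], 0.76), ([0.476, 0.139, 0.169], 0.68), ([0.237, -0.291, 0.169], 0.65)]
top panel_face land [([0.467, -0.201, 0.106], 0.9), ([0.241, -0.291, 0.135], 0.78)]
top panel_face find [([0.458, -0.196, 0.013], 0.8), ([0.242, -0.287, 0.173], 0.71)]
```

View pics/scene1.png

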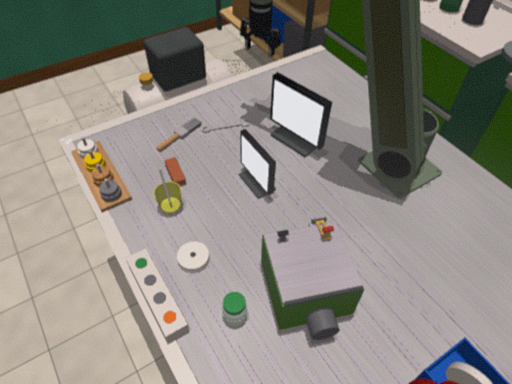

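View pics/top1.png

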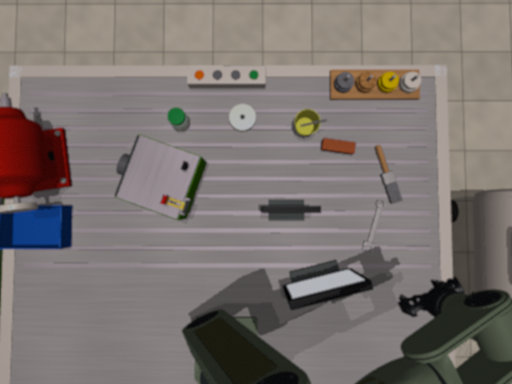

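The scene picture shows the green box at (310,280), the red hasp knob at (327,229), the black flap knob at (283,234), the small panel at (257,163) and the large panel at (299,110). The top view agrees: box (160,178), small panel seen edge-on (289,209), large panel (325,287).

Look-alikes:
- **Panel:** small (257,163) or large (299,110). I choose the small one.
- **Knob:** red hasp (327,229) or black flap (283,234). I take the red one first.

Next I fit the panel's pose and check the choice in a crop.

```bash
cat >> h.py <<'E'
def proj(P,cam,pose=None):
    k=robot.get_calibration(cam)
    if cam=='wrist':
        s=pose; T=np.eye(4);T[:3,:3]=R.from_quat(s['tool_rot']).as_matrix();T[:3,3]=s['tool_pos'];T=T@k['T_tool_cam'];M,p=T[:3,:3],T[:3,3]
    else: M,p=R.from_quat(k['attitude']).as_matrix(),k['position']
    c=(np.atleast_2d(P)-p)@M; q=np.c_[c[:,0],-c[:,1],-c[:,2]]@k['intrinsics'].T
    return q[:,:2]/q[:,2:]
E
python3 - <<'E'
from h import *
from scipy.optimize import least_squares
img=cv2.imread('pics/scene1.png')
g=(img.min(2)>185).astype(np.uint8)
n,l,st,ce=cv2.connectedComponentsWithStats(g)
i=l[163,257]; print(st[i])
cs,_=cv2.findContours((l==i).astype(np.uint8),0,1)
h=cv2.approxPolyDP(cv2.convexHull(max(cs,key=cv2.contourArea)),4,True)[:,0].astype(float);print(h)
def corners(v):
    x,y,a=v;u=np.array([-np.sin(a),np.cos(a)])
    return np.array([[x+s*.075*u[0],y+s*.075*u[1],z] for s,z in((-1,.162),(1,.162),(1,.038),(-1,.038))])
def res(v):
    q=proj(corners(v),'scene'); return np.concatenate([(h-p)[np.argmin(((h-p)**2).sum(1))] for p in q])
r=least_squares(res,[.467,-.198,.0]);print(r.x,np.degrees(r.x[2]),np.round(r.fun,1))
s=robot.sense();print(R.from_quat(s['tool_rot']).as_matrix().round(3)); print(robot.get_calibration('wrist'))
o=img.copy(); cv2.polylines(o,[proj(corners(r.x),'scene').round().astype(int)],True,(0,0,255),1)
cv2.imwrite('pics/crop1.png',cv2.resize(o[60:340,220:375],None,fx=2,fy=2,interpolation=2))
E
```

```text
[242 137  26  54 708]
[[242. 137.]
 [267. 164.]
 [266. 190.]
 [242. 162.]]
[ 0.46700437 -0.19736255 -0.00987512] -0.5658029742431621 [ 0.7  2.5 -0.7 -0.5 -0.2 -1.6  0.3 -0. ]
[[ 0.     0.421 -0.907]
 [-0.    -0.907 -0.421]
 [-1.     0.     0.   ]]
{'intrinsics': array([[330.69559243,   0.        , 253.8045046 ],
       [  0.        , 330.69559243, 191.36205962],
       [  0.        ,   0.        ,   1.        ]]), 'T_tool_cam': array([[ 5.96025606e-04,  3.09448730e-01, -9.50915942e-01,
        -1.43259596e-01],
       [ 9.99999786e-01, -4.41356504e-04,  4.83163915e-04,
        -4.17501055e-04],
       [-2.70178476e-04, -9.50916026e-01, -3.09448926e-01,
        -7.90683793e-02],
       [ 0.00000000e+00,  0.00000000e+00,  0.00000000e+00,
         1.00000000e+00]])}
```

View pics/crop1.png

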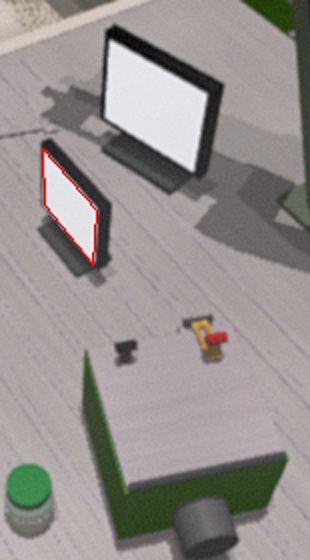

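The crop confirms the choices: the red outline sits on the lit face of the smaller panel, and the red knob with its brass strap and the black knob are on the box. The panel is at about (0.467,-0.198) with yaw about -0.5°. The box yaw is about -20°. I now go above the box, raising the arm first.

```bash
python3 -m pendant '{"xyz":[[0,0,8],[0,0,14],[3,6,17],[6,14,17],[9,20,17],[12,26,17],[15,33,17],[18,40,17],[21,47,17],[24,54,17],[27,61,17],[30,68,17],[31,71,17],[31,71,17],[31,71,17],[31,71,17],[31,71,17],[31,71,17],[31,71,17],[31,71,17]],"yaw":[0,0,7,14,21,28,35,42,45,45,45,45,45,45,45,45,45,45,45,45],"gripper":[100,100,100,100,100,100,100,100,100,100,100,100,100,100,100,100,100,100,100,100]}' 60
python3 - <<'E'
from h import *
s=robot.sense();a=robot.camera('wrist');save(a,'w1.png');print(s['tool_pos'],s['qpos'])
print(R.from_quat(s['tool_rot']).as_matrix().round(3))
lm('wrist','flap_knob','flap_hinge','hasp_knob','hasp_hinge','filter_box')
E
```

```text
clock: 3.17
tool_pos: [0.5343, 0.148, 0.4005]
tool_rot: [0.58, 0.405, -0.579, 0.405]
ft_force: [1.2, -0.1, 0.3]
gripper_width: 0.0857
[0.5342851  0.14797741 0.4005153 ] [ 2.49593883e-01  2.32506909e-01  1.27161289e+00 -2.58174396e-04
  1.63694669e+00  5.99724342e-01]
[[ 0.001  0.939 -0.343]
 [-0.    -0.343 -0.939]
 [-1.     0.001 -0.   ]]
wrist flap_knob land [([0.585, 0.111, 0.19], 0.66)]
wrist flap_knob find []
wrist flap_hinge land [([0.636, 0.259, 0.154], 0.81)]
wrist flap_hinge find [([0.553, 0.202, 0.16], 0.71)]
wrist hasp_knob land [([0.484, 0.164, 0.198], 0.7)]
wrist hasp_knob find [([0.477, 0.144, 0.17], 0.56)]
wrist hasp_hinge land [([0.464, 0.114, 0.16], 0.66)]
wrist hasp_hinge find [([0.555, 0.211, 0.156], 0.87)]
wrist filter_box land [([0.555, 0.197, -0.0], 0.96)]
wrist filter_box find [([0.557, 0.209, 0.162], 0.83)]
```

```bash
cat >> h.py <<'E'
def ray(px,cam,pose=None):
    k=robot.get_calibration(cam)
    if cam=='wrist':
        T=np.eye(4);T[:3,:3]=R.from_quat(pose['tool_rot']).as_matrix();T[:3,3]=pose['tool_pos'];T=T@k['T_tool_cam'];M,p=T[:3,:3],T[:3,3]
    else: M,p=R.from_quat(k['attitude']).as_matrix(),k['position']
    d=np.linalg.solve(k['intrinsics'],[px[0],px[1],1]);d=M@(d*[1,-1,-1]);return p,d/np.linalg.norm(d)
def tri(rays):
    A=[np.eye(3)-np.outer(d,d) for p,d in rays];X=np.linalg.solve(sum(A),sum(a@p for a,(p,d) in zip(A,rays)))
    return X,[np.linalg.norm(a@(X-p)) for a,(p,d) in zip(A,rays)]
def blob(img,m):
    n,l,st,ce=cv2.connectedComponentsWithStats(m.astype(np.uint8));i=1+np.argmax(st[1:,4]);return ce[i],st[i]
E
python3 - <<'E'
from h import *
s=robot.sense();r=[]
for c in('wrist','scene','top'):
    a=robot.camera(c).astype(int)
    m=(a[...,0]>120)&(a[...,1]<60)&(a[...,2]<70)
    if c=='top': m[:,:80]=0
    b,st=blob(a,m);print(c,b,st,proj([[.484,.164,.195],[.583,.109,.188]],c,s).round())
    r.append(ray(b,c,s))
    if c=='wrist': save(robot.camera('wrist'),'w2.png')
print(tri(r),tri(r[:2]),s['tool_pos'])
E
```

```text
wrist [202.53030303 163.33838384] [191 158  25  11 198] [[205. 161.]
 [307. 175.]]
scene [426.625 382.15 ] [420 381  16   3  40] [[327. 229.]
 [281. 233.]]
top [163.26086957 199.39130435] [161 196   5   8  23] [[164. 199.]
 [184. 164.]]
(array([0.47422595, 0.29777627, 0.06169299]), [np.float64(0.15668225366832753), np.float64(0.24626096029509428), np.float64(0.09683947571468866)]) (array([0.69742924, 0.40548576, 0.7251179 ]), [np.float64(0.17720538357587887), np.float64(0.17720538357587895)]) [0.53377547 0.14470803 0.40081953]
```

View pics/w2.png

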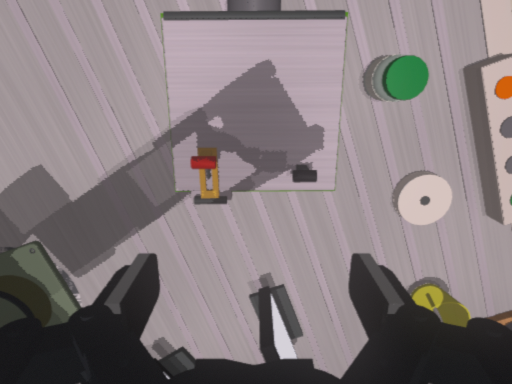

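The wrist picture shows the red knob at (203,163), the black knob at (305,176) and the hinge edge level across row 14, so the yaw is right to within about 0.5°. Next I triangulate from wrist and scene.

```bash
python3 - <<'E'
from h import *
s=robot.sense()
b=robot.camera('scene').astype(int);m=(b[...,0]>120)&(b[...,1]<70)&(b[...,2]<80);m[:210]=0;m[250:]=0
p,st=blob(b,m);print(p,st)
k=(b.max(2)<60);k[:222]=0;k[245:]=0;k[:,:272]=0;k[:,295:]=0
q,st2=blob(b,k);print(q,st2)
print(tri([ray((202.5,163.3),'wrist',s),ray(p,'scene'),ray((163.3,199.4),'top')]))
print(tri([ray((305,174.5),'wrist',s),ray(q,'scene')]), s['tool_pos'])
M=R.from_euler('z',-20,degrees=True).as_matrix()
print('grid box', [(M.T@(np.array(x)-[.4635,.112,0])).round(3).tolist() for x in([.484,.164,.198],[.583,.109,.188],[.637,.263,.15],[.555,.19,0])])
E
```

```text
[327.86206897 228.31034483] [323 227  10   4  29]
[282.60526316 234.23684211] [279 231   9   9  38]
(array([0.48228438, 0.16396552, 0.19937607]), [np.float64(0.0007226005343396681), np.float64(0.00044732314719392666), np.float64(0.0003419698406031168)])
(array([0.58113552, 0.11037948, 0.18431661]), [np.float64(0.0009973461630818027), np.float64(0.0009973461630817825)]) [0.53392991 0.1453801  0.40049178]
grid box [[0.001, 0.056, 0.198], [0.113, 0.038, 0.188], [0.111, 0.201, 0.15], [0.059, 0.105, 0.0]]
```

```bash
python3 -m pendant '{"xyz":[[-3,1,-4],[-5,1.9,-8],[-5.1,1.9,-12],[-5.1,1.9,-15],[-5.1,1.9,-17],[-5.1,1.9,-17],[-5.1,1.9,-17],[-5.1,1.9,-17]],"yaw":[0,0,0,0,0,0,0,0],"gripper":[80,70,60,60,60,60,60,60]}' 60
python3 - <<'E'
from h import *
s=robot.sense();a=robot.camera('wrist');save(a,'w3.png');print(s['tool_pos'])
lm('wrist','hasp_knob','hasp_hinge')
a=a.astype(int);m=(a[...,0]>120)&(a[...,1]<70)&(a[...,2]<80);b,st=blob(a,m);print(b,st)
b2=robot.camera('scene').astype(int)
print(tri([ray(b,'wrist',s),ray((327.9,228.3),'scene')]))
E
```

```text
clock: 4.63
tool_pos: [0.4844, 0.1652, 0.2322]
tool_rot: [0.581, 0.405, -0.578, 0.406]
ft_force: [0.4, 0.0, 0.1]
gripper_width: 0.0515
[0.48439904 0.16516465 0.23216444]
wrist hasp_knob land []
wrist hasp_knob find [([0.477, 0.162, 0.173], 0.61), ([0.552, 0.196, 0.157], 0.45)]
wrist hasp_hinge land [([0.465, 0.111, 0.158], 0.92)]
wrist hasp_hinge find [([0.552, 0.201, 0.154], 0.85)]
[243.5 242. ] [242 242   4   1   4]
(array([0.47155601, 0.15309692, 0.18078644]), [np.float64(0.0024337919832000806), np.float64(0.0024337919832000832)])
```

```bash
python3 -m pendant '{"xyz":[[-0.1,0,-2],[-0.2,-0.1,-4],[-0.2,-0.1,-5.5],[-0.2,-0.1,-5.5],[-0.2,-0.1,-5.5],[-0.2,-0.1,-5.5],[-0.2,-0.1,-5.5],[-0.2,-0.1,-5.5],[-0.2,-0.1,-5.5],[-0.2,-0.1,-5.5]],"yaw":[0,0,0,0,0,0,0,0,0,0],"gripper":[60,60,60,60,20,10,10,10,10,10]}' 30
python3 - <<'E'
from h import *
s=robot.sense();print(s['tool_pos'],s['ft_force'],s['gripper_width']);save(robot.camera('wrist'),'w4.png')
E
```

```text
clock: 5.77
tool_pos: [0.4832, 0.1636, 0.1768]
tool_rot: [0.581, 0.404, -0.578, 0.406]
ft_force: [3.7, -2.6, -0.0]
gripper_width: 0.0248
[0.48315197 0.16363339 0.17681692] [ 3.70310422 -2.64038756 -0.01676766] 0.0247856886978942
```

View pics/w4.png

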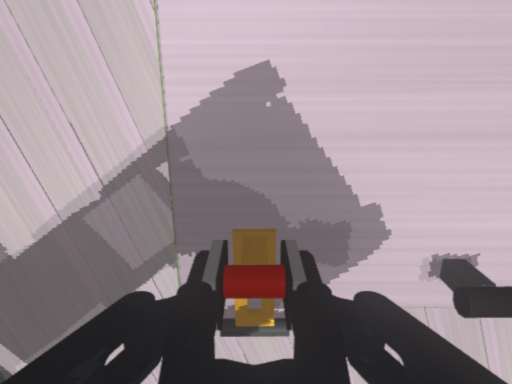

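The red knob is gripped between the fingers at (255,281). Now I swing the hasp along its arc.

```bash
python3 -m pendant '{"xyz":[[-0.2,-0.5,0.7],[-0.4,-1.0,1.4],[-0.6,-1.7,1.95],[-0.9,-2.4,2.45],[-1.1,-3.1,2.8],[-1.4,-3.9,3.1],[-1.7,-4.8,3.25],[-2.0,-5.6,3.3],[-2.3,-6.4,3.2],[-2.6,-7.2,3.0],[-2.9,-8.0,2.7],[-3.2,-8.8,2.3],[-3.4,-9.4,1.8],[-3.7,-10.1,1.2],[-3.9,-10.6,0.5],[-4.0,-11.1,-0.2],[-4.1,-11.3,-0.7],[-4.1,-11.3,-0.7],[-4.1,-11.3,-0.7],[-4.1,-11.3,-0.7]],"yaw":[0,0,0,0,0,0,0,0,0,0,0,0,0,0,0,0,0,0,0,0],"gripper":[10,10,10,10,10,10,10,10,10,10,10,10,10,10,10,10,10,10,10,10]}' 30
python3 - <<'E'
from h import *
a=robot.camera('scene');lm('scene','hasp_knob','flap_knob')
E
```

```text
clock: 7.48
tool_pos: [0.4419, 0.0492, 0.1695]
tool_rot: [0.58, 0.403, -0.578, 0.407]
ft_force: [4.0, -5.1, 3.4]
gripper_width: 0.0251
scene hasp_knob land [([0.441, 0.054, 0.192], 0.65)]
scene hasp_knob find [([0.458, 0.092, 0.187], 0.54)]
scene flap_knob land [([0.584, 0.107, 0.19], 0.67)]
scene flap_knob find [([0.562, 0.202, 0.16], 0.81)]
```

```bash
python3 -m pendant '{"xyz":[[0,0,0],[0,0,0],[0,0,0],[0,0,0],[0,0,3],[0,0,6],[0,0,8.5],[3,1.2,8.5],[6,2.5,8.5],[9,3.8,8.5],[12,5,8.5],[14,6,8.5],[14.1,6.1,8.5],[14.1,6.1,8.5],[14.1,6.1,8.5],[14.1,6.1,8.5]],"yaw":[0,0,0,0,0,0,0,0,0,0,0,0,0,0,0,0],"gripper":[60,60,60,60,60,60,60,60,60,60,60,60,60,60,60,60]}' 30
python3 - <<'E'
from h import *
s=robot.sense();a=robot.camera('wrist');save(a,'w5.png');print(s['tool_pos'])
lm('wrist','flap_knob','hasp_knob','hasp_hinge')
b=robot.camera('scene');save(b,'s2.png');lm('scene','hasp_knob','flap_knob')
cv2.imwrite('pics/c2.png',cv2.hconcat([a[:,:,::-1],cv2.resize(b[200:320,240:340,::-1],(288,384))]))
E
```

```text
clock: 9.07
tool_pos: [0.5799, 0.1114, 0.2533]
tool_rot: [-0.579, -0.405, 0.58, -0.405]
ft_force: [-0.6, -0.3, -0.5]
gripper_width: 0.0511
[0.57987127 0.11141818 0.25329216]
wrist flap_knob land [([0.585, 0.107, 0.189], 0.67)]
wrist flap_knob find []
wrist hasp_knob land []
wrist hasp_knob find [([0.464, 0.106, 0.171], 0.93)]
wrist hasp_hinge land [([0.466, 0.113, 0.157], 0.58)]
wrist hasp_hinge find [([0.548, 0.187, 0.156], 0.73), ([0.738, 0.156, 0.086], 0.63)]
scene hasp_knob land [([0.736, -0.262, 0.001], 0.56), ([0.442, 0.054, 0.193], 0.54)]
scene hasp_knob find [([0.581, 0.227, 0.158], 0.56), ([0.461, 0.1, 0.177], 0.46)]
scene flap_knob land [([0.586, 0.104, 0.186], 0.83)]
scene flap_knob find [([0.563, 0.2, 0.158], 0.92)]
```

View pics/c2.png

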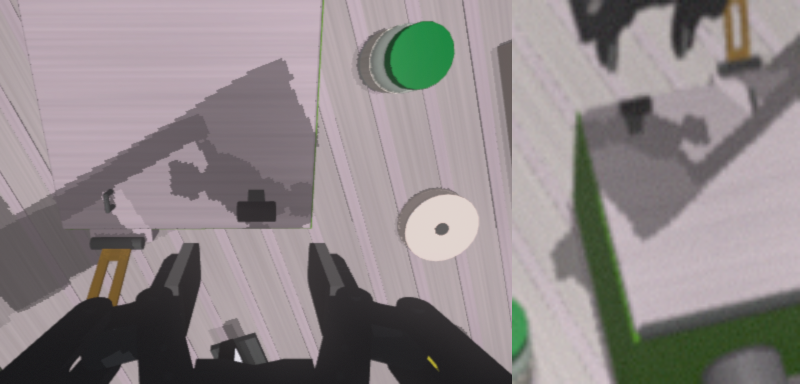

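Picture: the hasp hangs outward at (110,275), and the flap knob is at (256,211), between the fingers.

```bash
python3 - <<'E'
from h import *
s=robot.sense()
p,d=ray((256.5,211),'wrist',s)
for z in(.184,.188,.192): print(p+d*(z-p[2])/d[2])
print(s['tool_pos'],proj([s['tool_pos']-[0,0,.05]],'wrist',s))
E
```

```text
[0.58085952 0.10772015 0.184     ]
[0.5813639 0.1092062 0.188    ]
[0.58186827 0.11069225 0.192     ]
[0.58100641 0.11177085 0.25332673] [[254.77626371 216.51379885]]
```

```bash
python3 -m pendant '{"xyz":[[0,-0.1,-2],[0,-0.2,-4],[0,-0.2,-6],[0,-0.2,-7.5],[0,-0.2,-8.6],[0,-0.2,-8.6],[0,-0.2,-8.6],[0,-0.2,-8.6],[0,-0.2,-8.6],[0,-0.2,-8.6],[0,-0.2,-8.6],[0,-0.2,-8.6]],"yaw":[0,0,0,0,0,0,0,0,0,0,0,0],"gripper":[60,60,60,60,60,60,20,10,10,10,10,10]}' 40
python3 - <<'E'
import numpy as np
u=np.array([np.cos(np.radians(70)),np.sin(np.radians(70))])
f=lambda t:np.array([-165*np.cos(t)+38*np.sin(t),165*np.sin(t)+38*np.cos(t)])
for t in np.linspace(0,1.75,26):
    d=(f(t)-f(0))/10; print(round(t,2),np.round([d[0]*u[0],d[0]*u[1],d[1]],1).tolist())
E
```

```text
clock: 10.67
tool_pos: [0.5811, 0.1102, 0.1685]
tool_rot: [0.58, 0.405, -0.579, 0.405]
ft_force: [-4.5, 0.9, 5.3]
gripper_width: 0.025
0.0 [0.0, 0.0, 0.0]
0.07 [0.1, 0.3, 1.1]
0.14 [0.2, 0.6, 2.3]
0.21 [0.4, 1.1, 3.4]
0.28 [0.6, 1.6, 4.4]
0.35 [0.8, 2.2, 5.4]
0.42 [1.0, 2.8, 6.4]
0.49 [1.3, 3.5, 7.3]
0.56 [1.6, 4.3, 8.2]
0.63 [1.8, 5.1, 9.0]
0.7 [2.2, 5.9, 9.7]
0.77 [2.5, 6.9, 10.4]
0.84 [2.8, 7.8, 11.0]
0.91 [3.2, 8.8, 11.6]
0.98 [3.6, 9.8, 12.0]
1.05 [4.0, 10.9, 12.4]
1.12 [4.4, 12.0, 12.7]
1.19 [4.8, 13.1, 12.9]
1.26 [5.2, 14.2, 13.1]
1.33 [5.6, 15.3, 13.1]
1.4 [6.0, 16.4, 13.1]
1.47 [6.4, 17.5, 13.0]
1.54 [6.8, 18.6, 12.8]
1.61 [7.2, 19.7, 12.5]
1.68 [7.6, 20.7, 12.2]
1.75 [7.9, 21.8, 11.8]
```

```bash
python3 -m pendant '{"xyz":[[0.1,0.3,1.1],[0.2,0.6,2.3],[0.4,1.1,3.4],[0.6,1.6,4.4],[0.8,2.2,5.4],[1.0,2.8,6.4],[1.3,3.5,7.3],[1.6,4.3,8.2],[1.8,5.1,9.0],[2.2,5.9,9.7],[2.5,6.9,10.4],[2.8,7.8,11.0],[3.2,8.8,11.6],[3.6,9.8,12.0],[4.0,10.9,12.4],[4.4,12.0,12.7],[4.4,12.0,12.7],[4.4,12.0,12.7]],"yaw":[0,0,0,0,0,0,0,0,0,0,0,0,0,0,0,0,0,0],"gripper":[10,10,10,10,10,10,10,10,10,10,10,10,10,10,10,10,10,10]}' 40
```

```text
clock: 12.17
tool_pos: [0.6245, 0.2307, 0.295]
tool_rot: [0.579, 0.406, -0.579, 0.405]
ft_force: [-5.2, 0.2, 1.2]
gripper_width: 0.0249
```

Tracking well; continue to 1.75 (shift from here = the table minus [4.4,12.0,12.7]).

```bash
python3 -m pendant '{"xyz":[[0.4,1.1,0.2],[0.8,2.2,0.4],[1.2,3.3,0.4],[1.6,4.4,0.4],[2.0,5.5,0.3],[2.4,6.6,0.1],[2.8,7.7,-0.2],[3.2,8.7,-0.5],[3.5,9.8,-0.9],[3.5,9.8,-0.9],[3.5,9.8,-0.9],[3.5,9.8,-0.9]],"yaw":[0,0,0,0,0,0,0,0,0,0,0,0],"gripper":[10,10,10,10,10,10,10,10,10,10,10,10]}' 40
python3 - <<'E'
from h import *
robot.camera('scene');lm('scene','flap_knob','hasp_knob')
E
```

```text
clock: 13.17
tool_pos: [0.6597, 0.3282, 0.286]
tool_rot: [0.58, 0.406, -0.579, 0.405]
ft_force: [-3.4, 3.7, 2.6]
gripper_width: 0.025
scene flap_knob land [([0.659, 0.317, 0.307], 0.63)]
scene flap_knob find [([0.545, 0.322, 0.262], 0.87)]
scene hasp_knob land []
scene hasp_knob find []
```

```bash
python3 -m pendant '{"xyz":[[0,0,0],[0,0,0],[0,0,0],[0,0,0],[0,0,3],[0,0,6],[0,0,9],[0,0,12],[0,0,13],[-3,-3,13],[-6,-6.5,13],[-9,-9.7,13],[-9.3,-10,13],[-9.3,-10,13],[-9.3,-10,13],[-9.3,-10,13]],"yaw":[0,0,0,0,0,0,0,0,0,0,0,0,0,0,0,0],"gripper":[60,60,60,60,60,60,60,60,60,60,60,60,60,60,60,60]}' 40
python3 - <<'E'
from h import *
s=robot.sense();a=robot.camera('wrist');save(a,'w6.png');print(s['tool_pos'])
lm('wrist','filter_plate','blank_plate','filter_plate_center','filter_box')
b=robot.camera('scene');save(b,'s3.png');lm('scene','flap_knob','hasp_knob','filter_plate','blank_plate')
t=robot.camera('top');lm('top','filter_plate','blank_plate')
for c,i in(('wrist',a),('scene',b),('top',t)):
    h=cv2.cvtColor(i,cv2.COLOR_RGB2HSV); 
    q=proj([[.553+.035*.94,.19-.035*.342,.14],[.553-.035*.94,.19+.035*.342,.14]],c,s); print(c,q.round(),[h[int(y),int(x)].tolist() for x,y in q])
cv2.imwrite('pics/c3.png',cv2.hconcat([a[:,:,::-1],cv2.resize(b[180:340,240:360,::-1],(288,384))]))
E
```

```text
clock: 14.75
tool_pos: [0.568, 0.2284, 0.4151]
tool_rot: [0.58, 0.405, -0.579, 0.405]
ft_force: [0.3, -0.1, -0.2]
gripper_width: 0.0516
[0.56797053 0.22835852 0.41511949]
wrist filter_plate land [([0.588, 0.183, 0.031], 0.72)]
wrist filter_plate find [([0.588, 0.194, 0.11], 0.73)]
wrist blank_plate land [([0.521, 0.209, 0.031], 0.71)]
wrist blank_plate find [([0.525, 0.216, 0.107], 0.68)]
wrist filter_plate_center land []
wrist filter_plate_center find [([0.588, 0.19, 0.109], 0.62)]
wrist filter_box land [([0.556, 0.194, -0.0], 0.82)]
wrist filter_box find [([0.566, 0.238, 0.12], 0.93)]
scene flap_knob land [([0.658, 0.319, 0.31], 0.98), ([0.551, 0.191, 0.002], 0.43)]
scene flap_knob find [([0.6, 0.3, 0.279], 0.64)]
scene hasp_knob land []
scene hasp_knob find []
scene filter_plate land [([0.469, -0.2, 0.102], 0.5)]
scene filter_plate find [([0.586, 0.171, 0.134], 0.42)]
scene blank_plate land [([0.659, 0.317, 0.311], 0.51)]
scene blank_plate find []
top filter_plate land [([0.585, 0.182, 0.03], 0.65)]
top filter_plate find []
top blank_plate land [([0.518, 0.204, 0.032], 0.44)]
top blank_plate find [([0.518, 0.198, 0.111], 0.64)]
wrist [[280. 180.]
 [227. 180.]] [[17, 245, 244], [109, 182, 206]]
scene [[295. 264.]
 [322. 259.]] [[12, 211, 232], [109, 188, 156]]
top [[164. 165.]
 [156. 187.]] [[14, 245, 176], [108, 205, 138]]
```

View pics/c3.png

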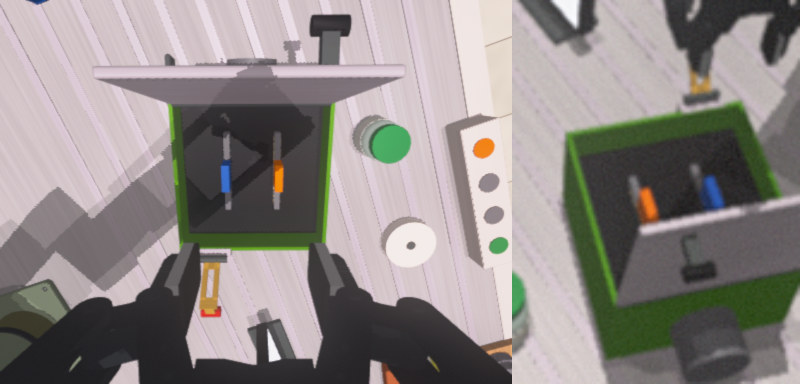

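Picture: the flap stands open, the hasp is off, the orange tab is at (278,177) and the blue one at (226,178), each matching the nets' labels. Now I triangulate the tab.

```bash
python3 - <<'E'
from h import *
s=robot.sense();r=[]
for c,(x,y) in(('wrist',(278,177)),('scene',(295,264)),('top',(164,165))):
    a=robot.camera(c);h=cv2.cvtColor(a,cv2.COLOR_RGB2HSV)
    m=((h[...,0]>6)&(h[...,0]<24)&(h[...,1]>170)&(h[...,2]>90)).astype(np.uint8)
    w=np.zeros_like(m);w[y-25:y+25,x-15:x+15]=1;b,st=blob(a,m*w);print(c,b.round(1),st);r.append(ray(b,c,s))
    if c=='wrist':
        # top-face ends: column extents
        ys=np.where((m*w).any(1))[0]; xs=[np.where((m*w)[k])[0][[0,-1]].tolist() for k in(ys[1],ys[-2])];print(ys[[0,-1]],xs)
print(s['tool_pos'],*tri(r)); print(*tri(r[:2])); print(*tri([r[0],r[2]]))
E
```

```text
wrist [278.9 175.3] [274 160  10  32 276]
[160 191] [[274, 281], [276, 283]]
scene [296.3 265.4] [293 258   8  14  76]
top [162.9 165.7] [157 162  13   8  65]
[0.56699743 0.22778953 0.41531876] [0.58527656 0.18238167 0.13807095] [np.float64(0.0013337545574496562), np.float64(0.0010257080388796297), np.float64(0.0003823152566581602)]
[0.58587975 0.18355489 0.14098779] [np.float64(0.0010260512969117665), np.float64(0.001026051296911778)]
[0.58554771 0.18281733 0.13487947] [np.float64(9.451752741043937e-05), np.float64(9.451752741036972e-05)]
```

```bash
python3 -m pendant '{"xyz":[[1,-2.5,-3],[1.9,-4.7,-5],[1.9,-4.7,-9],[1.9,-4.7,-13],[1.9,-4.7,-17],[1.9,-4.7,-20],[1.9,-4.7,-22],[1.9,-4.7,-22],[1.9,-4.7,-22],[1.9,-4.7,-22]],"yaw":[0,0,0,0,0,0,0,0,0,0],"gripper":[40,40,40,40,40,40,40,40,40,40]}' 60
python3 - <<'E'
from h import *
s=robot.sense();a=robot.camera('wrist');save(a,'w7.png');print(s['tool_pos'])
h=cv2.cvtColor(a,cv2.COLOR_RGB2HSV);m=((h[...,0]>6)&(h[...,0]<24)&(h[...,1]>170)&(h[...,2]>90))
b,st=blob(a,m);print(b,st,proj([[.5865,.181,.143]],'wrist',s),proj([s['tool_pos']-[0,0,.05]],'wrist',s))
lm('wrist','filter_plate','blank_plate')
E
```

```text
clock: 16.88
tool_pos: [0.5872, 0.1812, 0.1971]
tool_rot: [0.581, 0.405, -0.578, 0.406]
ft_force: [-0.4, 0.7, -0.1]
gripper_width: 0.0341
[0.587167   0.18115779 0.19714204]
[251.10332103 207.57749077] [ 243  175   17   66 1084] [[253.63999374 214.7540961 ]] [[254.56451494 216.65970281]]
wrist filter_plate land [([0.588, 0.183, 0.028], 0.71)]
wrist filter_plate find [([0.592, 0.198, 0.112], 0.8)]
wrist blank_plate land []
wrist blank_plate find [([0.524, 0.211, 0.116], 0.71)]
```

View pics/w7.png

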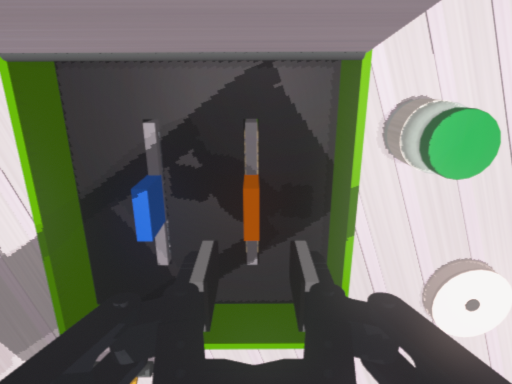

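The wrist view shows the orange tab at (251,208), between the fingers and about 1.5 mm left of centre. I correct for that, go down and grip.

```bash
python3 -m pendant '{"xyz":[[-0.15,0.25,-2],[-0.15,0.25,-4],[-0.15,0.25,-6],[-0.15,0.25,-7.5],[-0.15,0.25,-8.4],[-0.15,0.25,-8.4],[-0.15,0.25,-8.4],[-0.15,0.25,-8.4],[-0.15,0.25,-8.4],[-0.15,0.25,-8.4],[-0.15,0.25,-8.4],[-0.15,0.25,-8.4]],"yaw":[0,0,0,0,0,0,0,0,0,0,0,0],"gripper":[40,40,40,40,40,40,20,5,0,0,0,0]}' 60
```

```text
clock: 18.13
tool_pos: [0.5855, 0.1836, 0.1127]
tool_rot: [0.581, 0.405, -0.578, 0.406]
ft_force: [0.8, -0.4, 7.1]
gripper_width: 0.0089
```

```bash
python3 -m pendant '{"xyz":[[0,0,0.5],[0,0,1.5],[0,0,2.5],[0,0,3.5],[0,0,5],[0,0,6.5],[0,0,8],[0,0,9.5],[0,0,11],[0,0,12.5],[0,0,14],[0,0,15.5],[0,0,17],[0,0,18],[0,0,18],[0,0,18],[0,0,18]],"yaw":[0,0,0,0,0,0,0,0,0,0,0,0,0,0,0,0,0],"gripper":[0,0,0,0,0,0,0,0,0,0,0,0,0,0,0,0,0]}' 60
python3 - <<'E'
from h import *
s=robot.sense();a=robot.camera('scene');save(a,'s4.png');lm('scene','filter_plate','filter_plate_center','blank_plate','flap_knob')
robot.camera('wrist');lm('wrist','blank_plate','filter_plate','hasp_knob')
E
```

```text
clock: 19.55
tool_pos: [0.5839, 0.1832, 0.2905]
tool_rot: [-0.579, -0.405, 0.58, -0.405]
ft_force: [-0.6, 0.1, -0.6]
gripper_width: 0.009
scene filter_plate land [([0.584, 0.179, 0.204], 0.88)]
scene filter_plate find [([0.593, 0.199, 0.257], 0.83)]
scene filter_plate_center land [([0.584, 0.184, 0.248], 0.64)]
scene filter_plate_center find [([0.592, 0.202, 0.258], 0.58), ([0.592, 0.269, 0.11], 0.36)]
scene blank_plate land [([0.466, 0.114, 0.159], 0.69), ([0.578, -0.535, -0.001], 0.22)]
scene blank_plate find [([0.515, 0.198, 0.127], 0.54), ([0.402, -0.491, 0.008], 0.46)]
scene flap_knob land [([0.658, 0.317, 0.309], 0.65)]
scene flap_knob find [([0.598, 0.301, 0.279], 0.63)]
wrist blank_plate land [([0.523, 0.208, 0.029], 0.94), ([0.764, -0.051, 0.002], 0.63), ([0.636, 0.262, 0.153], 0.46)]
wrist blank_plate find [([0.522, 0.215, 0.11], 0.94)]
wrist filter_plate land [([0.588, 0.184, 0.209], 0.81)]
wrist filter_plate find [([0.59, 0.201, 0.301], 0.6)]
wrist hasp_knob land []
wrist hasp_knob find [([0.463, 0.118, 0.164], 0.57)]
```

```bash
python3 -m pendant '{"xyz":[[0,-1.5,0.5],[0,-3.5,0.5],[-0.5,-6,0.5],[-1,-9,0.5],[-1.5,-12,0.5],[-1.7,-15,0.5],[-2,-18,0.5],[-2.3,-21,0.5],[-2.6,-24,0.5],[-2.9,-27,0.5],[-3.2,-30,0.5],[-3.5,-33,0.5],[-3.6,-35.5,0.5],[-3.7,-37.2,0.5],[-3.7,-38,0.5],[-3.7,-38.2,0.5],[-3.7,-38.2,0.5],[-3.7,-38.2,0.5],[-3.7,-38.2,0.5]],"yaw":[0,1,2,4,6,8,10,12,14,16,18,19,20,20,20,20,20,20,20],"gripper":[0,0,0,0,0,0,0,0,0,0,0,0,0,0,0,0,0,0,0]}' 60
python3 - <<'E'
from h import *
s=robot.sense();print(R.from_quat(s['tool_rot']).as_matrix()[:,1].round(3))
for c in('top','scene'): robot.camera(c);lm(c,'filter_plate_center','panel_face')
E
```

```text
clock: 21.93
tool_pos: [0.5476, -0.1976, 0.2964]
tool_rot: [0.5, 0.5, -0.5, 0.5]
ft_force: [0.6, 0.6, -0.4]
gripper_width: 0.0091
[ 1. -0.  0.]
top filter_plate_center land []
top filter_plate_center find []
top panel_face land [([0.467, -0.197, 0.103], 0.79), ([0.239, -0.289, 0.136], 0.62)]
top panel_face find [([0.245, -0.325, 0.201], 0.83), ([0.457, -0.21, 0.016], 0.82)]
scene filter_plate_center land [([0.545, -0.198, 0.253], 0.69), ([0.549, 0.193, 0.002], 0.47)]
scene filter_plate_center find [([0.554, -0.181, 0.262], 0.93)]
scene panel_face land [([0.241, -0.294, 0.132], 0.76), ([0.469, -0.196, 0.1], 0.61), ([0.666, -0.374, -0.002], 0.33)]
scene panel_face find [([0.47, -0.182, 0.1], 0.66), ([0.241, -0.281, 0.13], 0.65), ([0.554, -0.18, 0.263], 0.18)]
```

Centre is 43 mm below the TCP, so I go down 15.3 cm.

```bash
python3 -m pendant '{"xyz":[[0,0,-1],[0,0,-3],[0,0,-5],[0,0,-7],[0,0,-9],[0,0,-11],[0,0,-13],[0,0,-14.5],[0,0,-15.2],[0,0,-15.3],[0,0,-15.3],[0,0,-15.3],[0,0,-15.3],[0,0,-15.3],[0,0,-15.3]],"yaw":[0,0,0,0,0,0,0,0,0,0,0,0,0,0,0],"gripper":[0,0,0,0,0,0,0,0,0,0,0,0,0,0,0]}' 60
python3 - <<'E'
from h import *
s=robot.sense();print(s['tool_pos'],abs(s['joint_vel']).max(),s['gripper_width'],s['ft_force'])
a=robot.camera('scene');lm('scene','filter_plate_center','filter_plate','panel_face','flap_knob','hasp_knob','buff_wheel','jar')
save(a,'s5.png')
w=robot.camera('wrist');lm('wrist','filter_plate_center')
cv2.imwrite('pics/c5.png',cv2.hconcat([cv2.resize(a[90:330,200:370,::-1],(408,576),interpolation=2),cv2.copyMakeBorder(cv2.resize(w[:,:,::-1],(384,288)),0,288,0,0,0)]))
E
```

```text
clock: 23.68
tool_pos: [0.5479, -0.1988, 0.1441]
tool_rot: [0.501, 0.499, -0.5, 0.5]
ft_force: [1.0, -0.2, -0.2]
gripper_width: 0.0092
[ 0.54785349 -0.19884674  0.1440891 ] 0.006017792086443527 0.009244872670955 [ 0.97107551 -0.15754471 -0.21445753]
scene filter_plate_center land [([0.549, -0.198, 0.101], 0.74), ([0.637, 0.262, 0.151], 0.42), ([0.404, -0.494, 0.001], 0.3)]
scene filter_plate_center find [([0.455, 0.094, 0.184], 0.6), ([0.552, -0.18, 0.11], 0.57)]
scene filter_plate land [([0.546, -0.204, 0.06], 0.6)]
scene filter_plate find [([0.552, -0.184, 0.106], 0.96)]
scene panel_face land [([0.469, -0.203, 0.101], 0.82), ([0.242, -0.291, 0.135], 0.68)]
scene panel_face find [([0.468, -0.173, 0.094], 0.9), ([0.239, -0.279, 0.132], 0.81), ([0.552, -0.181, 0.108], 0.67)]
scene flap_knob land [([0.66, 0.317, 0.308], 0.59)]
scene flap_knob find [([0.605, 0.305, 0.281], 0.6)]
scene hasp_knob land [([0.44, 0.057, 0.19], 0.74), ([0.575, -0.535, 0.001], 0.65)]
scene hasp_knob find [([0.458, 0.092, 0.187], 0.54)]
scene buff_wheel land [([0.766, -0.047, -0.003], 0.78), ([0.468, -0.199, 0.104], 0.47)]
scene buff_wheel find [([0.771, -0.041, 0.02], 0.73), ([0.472, -0.177, 0.09], 0.7)]
scene jar land [([0.751, 0.16, 0.001], 0.58), ([0.465, 0.112, 0.158], 0.32)]
scene jar find [([0.758, 0.17, 0.081], 0.64)]
wrist filter_plate_center land []
wrist filter_plate_center find [([0.546, -0.187, 0.155], 0.89)]
```

View pics/c5.png

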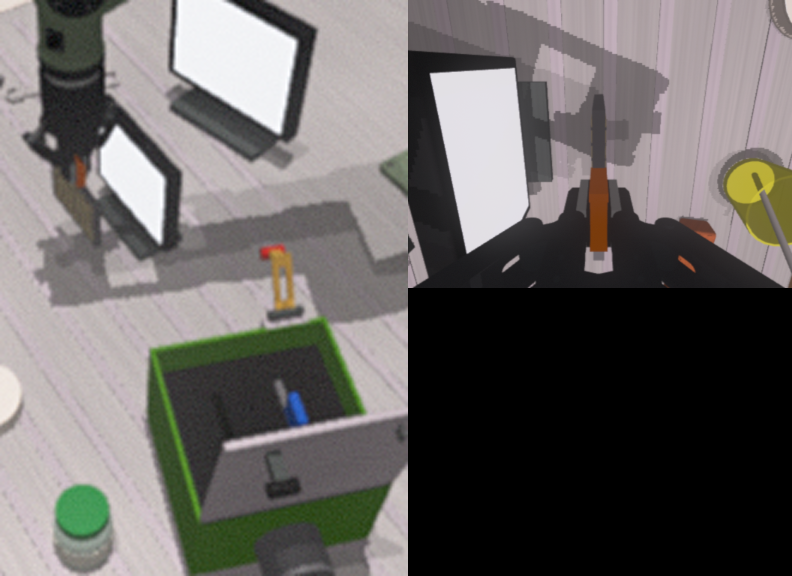

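The panel's foot looks slightly skewed next to the plate in the wrist view, so I check the panel's yaw from that picture.

```bash
python3 - <<'E'
from h import *
s=robot.sense()
def at(px,z):
    p,d=ray(px,'wrist',s);return p+d*(z-p[2])/d[2]
S=4/3
for a,b,z in(((545,82),(552,180),.01),((517,68),(529,208),.038),((517,58),(529,208),.172),((432,72),(467,253),.162)):
    A,B=[at(((x-408)*S,y*S),z) for x,y in(a,b)];d=A-B;print(z,A.round(3),B.round(3),'len',round(np.linalg.norm(d),3),'deg',np.degrees(np.arctan2(d[0],-d[1])).round(1))
w=robot.camera('wrist');save(w,'w8.png')
g=(w.min(2)>195).astype(np.uint8);n,l,st,ce=cv2.connectedComponentsWithStats(g);i=l[int(150*S),int(70*S)]
c,_=cv2.findContours((l==i).astype(np.uint8),0,1);h=cv2.approxPolyDP(cv2.convexHull(max(c,key=cv2.contourArea)),5,True)[:,0];print(h.tolist())
from scipy.optimize import least_squares
h=h.astype(float)
def res(v):
    x,y,t=v;u=[-np.sin(t),np.cos(t)]
    q=proj([[x+e*.075*u[0],y+e*.075*u[1],z] for e,z in((-1,.162),(-1,.038))],'wrist',s)
    return np.concatenate([(h-p)[np.argmin(((h-p)**2).sum(1))] for p in q])
for t in np.radians([-8,-4,0,4]):
    r=least_squares(lambda v:res([v[0],v[1],t]),[.467,-.198]);print(np.degrees(t).round(),r.x,r.fun.round(1))
E
```

```text
0.01 [ 0.489 -0.139  0.01 ] [ 0.49  -0.256  0.01 ] len 0.117 deg -179.7
0.038 [ 0.469 -0.124  0.038] [ 0.467 -0.278  0.038] len 0.154 deg 179.2
0.172 [ 0.512 -0.117  0.172] [ 0.51  -0.192  0.172] len 0.075 deg 179.0
0.162 [ 0.467 -0.123  0.162] [ 0.466 -0.23   0.162] len 0.107 deg 179.6
[[141, 91], [159, 274], [148, 294], [79, 336], [30, 98]]
-8.0 [ 0.47555967 -0.16797603] [ -2.2 -21.8   3.8  33.9]
-4.0 [ 0.47035342 -0.16742883] [ -2.2 -21.8   3.8  33.9]
0.0 [ 0.46512169 -0.16724614] [ -2.2 -21.8   3.8  33.9]
4.0 [ 0.45988995 -0.16742883] [ -2.2 -21.8   3.8  33.9]
```

The panel edge measures yaw within 1°, with the face at x 0.468 and its middle at y -0.201, so the plate is 80 mm in front, centred and parallel.

```bash
python3 -c "
from plant import robot
print(robot.finish_job())
s=robot.sense();print(s['clock'],s['tool_pos'],s['gripper_width'])"
```

```text
the job is handed in; nothing more can be done
None
the job is handed in; nothing more can be done
```

The job is handed in at about 24 s on the robot's clock; no verdict was reported. I swung the hasp off to about 2.1 rad, lifted the flap to about 1.75 rad, and drew the orange-tabbed plate straight up. It is held still in front of the smaller panel.

**Last checks**
- **Plate position:** the middle is at about (0.548, -0.199, 0.101) m, which is 80 mm before the face. It is within about 3 mm of centre sideways and 1 mm in height.
- **Plate angle:** the panel's bottom edge, the foot edge and the scene fit all give a panel yaw within about 1° of the plate.
- **Grip:** the fingers read 9.2 mm on the 10 mm tab at a set 60 N, and the outside force on the wrist is about 1 N.
- **Flap and hasp:** their knobs were found again where I had left them.
- **Blue-tabbed plate:** it was still in its slot, found unmoved after the lift. It was not measured again after the carry, but it shows in its slot in the last picture.
- **Bystanders:** the buffing wheel was within about 6 mm of where it was first found. The jar shows in place but its start was not measured. The other four were not re-measured, and the arm passed well clear of them.

**Disagreements**
- My automatic four-corner fit of the lit face in the last wrist picture failed because the gripper hides part of the face, so I used the edge measurements instead.
- The red-knob colour search failed in two pictures, once because of shadow and once because it picked up something else. Triangulation from the other views agreed to 1 mm.
- The hasp knob measured 0.197–0.199 m high, against about 0.19 m from the text.

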